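Clamp the stencil on the slanted art board

ROBOT

A 7-joint arm with a two-finger parallel gripper is mounted at the origin on the work surface. World frame = base frame: x ahead of the robot, y to its left, z up, the work surface at z = 0. Lengths are in m, angles in rad, forces in N, time in s.
With the tool pointing down it reaches from about 0.425 to 0.875 m from the base axis. Payload 8.4 kg.
Tool frame: the origin (TCP) lies midway between the tips of the shut fingers; the grasp point (between the pads) lies 19 mm behind it; x points along the fingers, y is the direction in which the jaws open and shut, and the axes are right-handed (so a half turn about x gives the same grasp; the last joint's range is limited). The gripper opens to 87 mm and grips with 3 to 60 N. Pads are 19 mm wide; open, the fingers measure 117 mm over their backs; the gripper's body (75 mm by 190 mm) begins 51 mm behind the grasp point.
Start: joints at [1.174, 0.333, 0.04, 1.465, -0.013, 1.343, -0.059], TCP at [0.191, -0.621, 0.223] pointing down, gripper open.
Joint ranges: [-2.58, 2.58], [-0.38, 2.09], [-1.3, 1.39], [0.25, 2.4], [-1.5, 4.64], [0.08, 2.09], [-2.65, 2.65]. Speed limits (rad/s): [2.22, 2.22, 2.79, 2.79, 3.14, 3.14, 3.14].

INTERFACE

Orientations are given as a 3x3 rotation matrix whose columns are the frame's x, y, z axes.
In Python, from workcell import arm, vision, job gives the robot as it stands.
- The arm moves only by the tool drive_tool, never from a script. Its argument "deltas" is a list that holds one entry, the list of rows, each a list of 6 numbers: the shift along the tool's x, y, z in units of 25 mm (1.0 is 25 mm), then the turn, a rotation vector about the tool's x, y, z in units of 6 degrees (1.0 is 6 degrees). In form: [[[x, y, z, wx, wy, wz], ...]]. A call has 1 to 5 rows; each row is the pose to reach, as a shift and turn from the pose commanded when the call began, along the tool's axes at that moment; what a row does not reach only later rows make up. A row lasts 1/10 s, in which the tool goes at most 50 mm and 8.59 degrees, less where a joint would pass 70% of its speed; a pose out of reach is approached as far as the arm can. A call with a gripper value outside its range is refused whole. "gripper" is the closure, from 0 (fully open) to 1 (shut), set as the call begins (left out, the last holds). The fingers move at their own pace and stop on an object; "squeeze" is the grip in N (left out, the last holds). Time passes only in rows, so rows that repeat a pose let the fingers close. It gives the time, the measured TCP pose, the force and the opening at its end, in the units of the state.
- arm.sense(): the state, without advancing time (a new reading comes with each control period).
- vision.read_camera(name): name is "scene" or "top" or "wrist"; returns a dict with "image" (420x560x3 uint8, red, green, blue), "intrinsics" (3x3 intrinsics, pixels), "rvec" (rotation vector, rad) and "tvec" (3), from world to camera coordinates, as OpenCV has them; the wrist camera has in their place "T_tool_cam" (4x4, takes a point from camera to tool coordinates, whose origin is the TCP and whose axes are the tool frame's). Camera axes: x right, y down, z forward; pixel columns grow to the right and rows downward; lengths in m; the calibration is good to about 2 mm. The wrist camera is an equidistant fisheye: a pixel r from the principal point sees the ray r / f radians off the axis. A picture is of the moment at which its call begins: read the wrist's pose just before it. There is no depth.
- job.close_job(): hands the job in, once; it reports no verdict.
The state is a dict: "time": time; "q": joint angles; "joint_vel": joint speeds; "joint_torque": joint torques, N m; "tool_pos": TCP position; "ee_rot": TCP orientation; "ft_force": force on the tool from outside, world axes, zero at the start; "torque": the same for the moment, N m; "grip_width": finger opening in m.
Only numpy, scipy, OpenCV 4.12 (cv2) and the standard library are available. Lean on these libraries where they do the work, as an engineer would, in place of code of your own. Each camera call takes 0.05 s, during which the arm holds its last target.

TASK

The stencil on the slanted board needs clamping for the next print: swing the clamp bar up the board until it is fully home, with its fork round the stud under the wing knob. Only then turn the wing knob back (anticlockwise) until its thread start clicks in, and turn it forward (clockwise) as far as it will go so that it is tight. Let go, and leave the other things on the table where they stand.

Things in the scene. Friction and masses are not known exactly. Their poses are not given: they have to be found in the camera images.
- easel: plywood drawing board fixed to the table, 300 mm up the slope, 380 wide, rising away from the robot at 0.42 rad. Origin on the table under its centre (upper face 90 mm above); x level to the high edge, y left along the board, z up. Square to the board is (-0.408, 0, 0.913) in this frame, up the slope (0.913, 0, 0.408). The steel stencil (150 x 125 x 3 mm) on it is fixed
- bar_handle (a point): grip of the clamp bar: centre of a black round post, 22 mm in diameter, square to the board, 110 mm from the bar's pivot; the post reaches 20 mm above this point, the bar's top is 36 mm below it and the board 50 mm. Its z axis is square to the board, its -y axis points along the bar from pivot to fork
- bar_pivot (a point): fixed point on the pivot axis of the clamp bar, at the height of the grip point bar_handle (50 mm over the board); the axis is square to the board. It is 100 mm left of the middle of the board; axes are those of the easel
- clamp_bar (a joint): angle of the flat aluminium clamp bar (230 mm long, 26 wide) about its pivot, rad: 0 is fully home at its stop, level across the board, fork round the stud under the knob; grows to 1.3 as it swings down the slope towards the robot (clockwise seen from above the board). Starts at 0.5 to 1.1; stiff, stays where it is left; takes 3 to 6 N at the grip
- knob_grip (a point): centre of the knob's black wing, on the knob's axis: a flat bar 74 mm long (this point's x axis), 14 mm thick (y), 24 mm high (z, the knob's axis, square to the board), 72 mm over the board and 200 mm to the right of the bar's pivot. A round cap 48 mm across has its top 23 mm below this point. The wing turns without rising or sinking
- wing_knob (a joint): angle of the wing knob, rad, growing clockwise seen from above the board (forward). At 0 the wing points up and down the slope. Starts at -0.25 to 0.3, off its thread, blocked forward at about 0.4. Turned back, the thread clicks in at about -0.58; back stop -0.9. After the click it turns forward to its stop at 0.8: tight. Takes about 0.1 N m, stays where left
- sleeve (a joint): how far the spring-loaded threaded steel sleeve under the knob's cap (45 mm across, 17 mm high) has come down towards the bar, m: 0 off the thread, drops to about 0.006 at the click, is drawn down to about 0.011 when the knob is turned fully forward
- paste_jar: white jar, 62 mm across, 75 mm high, in front of the board; bystander, origin under its centre
- sponge_holder: wooden block with a small grip, 100 x 62 x 50 mm high, in front of the board; bystander, origin under its centre
- brush_cup: white ceramic cup, 72 mm across, 90 mm high, right of the board, near its high edge; bystander, origin under its centre
- ink_bottle: clear bottle with black cap, 54 mm across, 130 mm high, left of the board; bystander, origin under its centre
- flat_brush: brush lying on the table right of the board; bystander, origin under its centre, lies along its x axis
- pastel_box: flat white box of pastel sticks, 240 x 200 x 27 mm, front left; bystander, origin under its centre
- black_tray: open black tray 130 x 190 x 45 mm, to the right of the board; bystander, origin under its centre

How it is judged:
On the way, in this order (a step that is already met when the one before it is completed fails the run):
1. the clamp bar is fully home, the knob not yet on its thread (value of joint clamp_bar below 0.05 rad and value of joint sleeve below 0.003 m), for 0.2 s.
2. the knob is turned back until its thread start has clicked in, the bar still home (value of joint sleeve above 0.0045 m and value of joint wing_knob below -0.4 rad and value of joint clamp_bar below 0.05 rad), for 0.05 s.
At the end, for the whole second after the job is handed in: The clamp bar is home (within 0.05 rad), the wing knob is on its thread and turned forward past 0.6 rad with its sleeve down more than 9 mm, and all is at rest and released (value of joint clamp_bar below 0.05 rad and value of joint wing_knob above 0.6 rad and value of joint sleeve above 0.009 m and velocity of joint wing_knob between -0.05 and 0.05 rad/s); the robot touches nothing.
It fails at once if a bystander is moved by more than 40 mm (distance of any of paste_jar, sponge_holder, brush_cup, ink_bottle, flat_brush, pastel_box, black_tray from where it was at the start of the episode above 0.04 m).
It also fails if it takes over 54 s, if anything falls off the work surface, if the arm or the gripper's body presses on something with over 40 N, if the wrist force passes 120 N, or if a joint passes its speed limit or range.

## Working session

There is one attempt and no reset: what is moved stays moved. The work goes in short steps, Python scripts to look and compute and a tool call to move; the robot and the scene stay as the last step left them, time stands still between calls to the robot, and variables do not carry over. Pictures are saved under pics/ and viewed, and the job is handed in when it is done.

Besides the shell and the picture viewer there is one more tool, called after ">>>" in YAML: its name, and indented under it one key for each argument. drive_tool: Moves the arm, as the interface text tells. Its arguments: {"type":"object","properties":{"deltas":{"type":"array","items":{"type":"array","items":{"type":"array","items":{"type":"number"}}}},"gripper":{"type":"number"},"squeeze":{"type":"number"}},"required":["deltas"]}

```bash
ls; mkdir -p pics
python3 - <<'E'
from workcell import arm, vision, job
import cv2
s=arm.sense()
for k in s: print(k,s[k])
for n in ["scene","top","wrist"]:
    c=vision.read_camera(n); cv2.imwrite(f"pics/{n}0.png",c["image"][:,:,::-1])
    print(n,{k:v for k,v in c.items() if k!="image"})
E
```

```text
pics
time 0.0
q [ 1.17382648  0.33390899  0.03988868  1.46626555 -0.01340523  1.34331702
 -0.0584979 ]
joint_vel [ 1.26419891e-03 -1.58023745e-03 -8.48200167e-04  8.94902401e-04
 -7.94453066e-04 -4.64706085e-04 -3.41127938e-05]
joint_torque [-3.79673447e-04 -6.56352210e+01  1.33530702e+00 -4.03806281e+01
 -5.97867672e-02  4.41891490e-02  1.35599726e-04]
tool_pos [ 0.19052816 -0.62095341  0.22166353]
ee_rot [[-5.83509016e-04  2.93359485e-01 -9.56002025e-01]
 [ 1.52491231e-03 -9.56000815e-01 -2.93360045e-01]
 [-9.99998667e-01 -1.62899749e-03  1.10487603e-04]]
ft_force [0.01339662 0.14878746 0.00876914]
torque [0.00742976 0.0068915  0.01026612]
grip_width 0.08709412473620111
scene {'intrinsics': array([[434.26794494,   0.        , 273.22467579],
       [  0.        , 434.26794494, 207.9546767 ],
       [  0.        ,   0.        ,   1.        ]]), 'rvec': array([ 0.90059731,  2.67578203, -0.81789862]), 'tvec': array([ 0.45753167, -0.14361078,  1.50311531])}
top {'intrinsics': array([[394.99742381,   0.        , 274.40073079],
       [  0.        , 394.99742381, 208.12439954],
       [  0.        ,   0.        ,   1.        ]]), 'rvec': array([ 2.15084657, -2.19410289,  0.11215817]), 'tvec': array([-0.06326266,  0.55980985,  1.32840785])}
wrist {'intrinsics': array([[325.1922621 ,   0.        , 278.2336012 ],
       [  0.        , 325.1922621 , 208.06383536],
       [  0.        ,   0.        ,   1.        ]]), 'T_tool_cam': array([[ 1.07815554e-03, -2.41790355e-01,  9.70327915e-01,
        -1.62767984e-01],
       [ 9.99998822e-01,  1.32058828e-03, -7.82053932e-04,
         4.50077058e-04],
       [-1.09231057e-03,  9.70327615e-01,  2.41791494e-01,
        -6.67123818e-02],
       [ 0.00000000e+00,  0.00000000e+00,  0.00000000e+00,
         1.00000000e+00]])}
```

View pics/scene0.png

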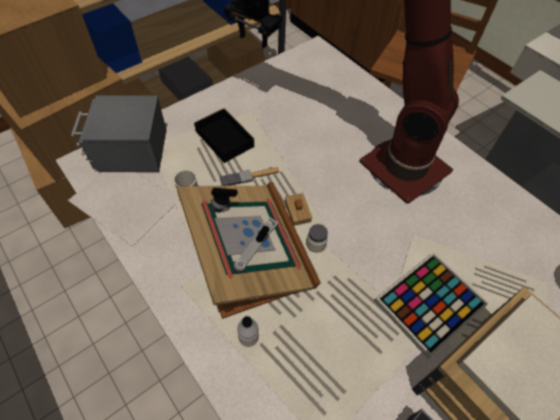

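View pics/top0.png

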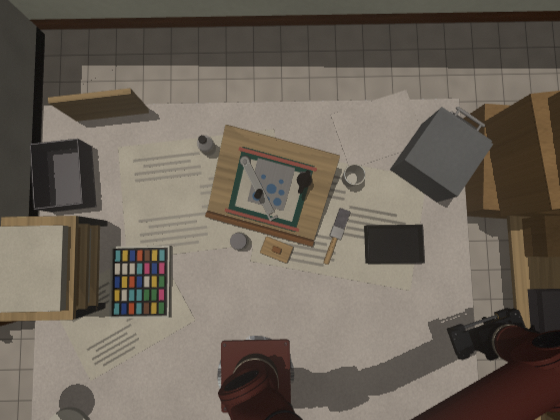

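Run:
```python
import cv2
t=cv2.imread("pics/top0.png")
cv2.imwrite("pics/top0c.png",cv2.resize(t[60:280,180:420],None,fx=3,fy=2.7,interpolation=cv2.INTER_CUBIC))
```

```text
(no output)
```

View pics/top0c.png

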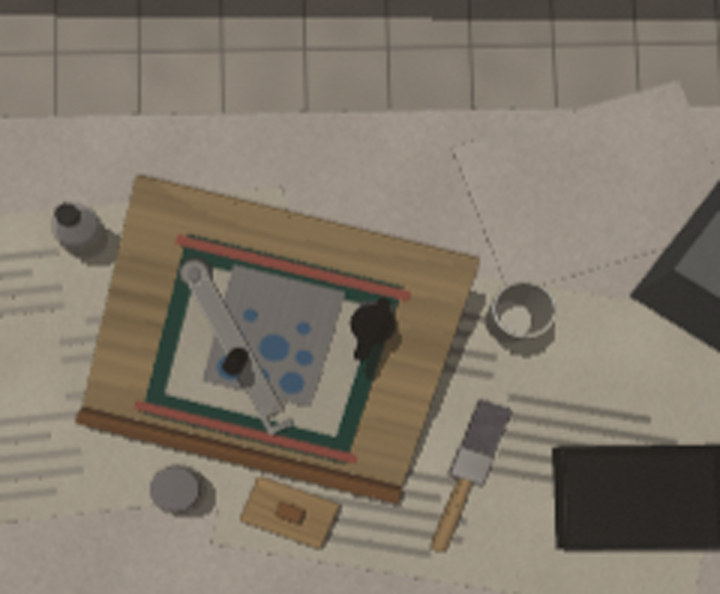

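Run:
```python
import cv2
t=cv2.imread("pics/scene0.png")
cv2.imwrite("pics/scene0c.png",cv2.resize(t[165:325,165:335],None,fx=4,fy=3.75,interpolation=cv2.INTER_CUBIC))
```

```text
(no output)
```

View pics/scene0c.png

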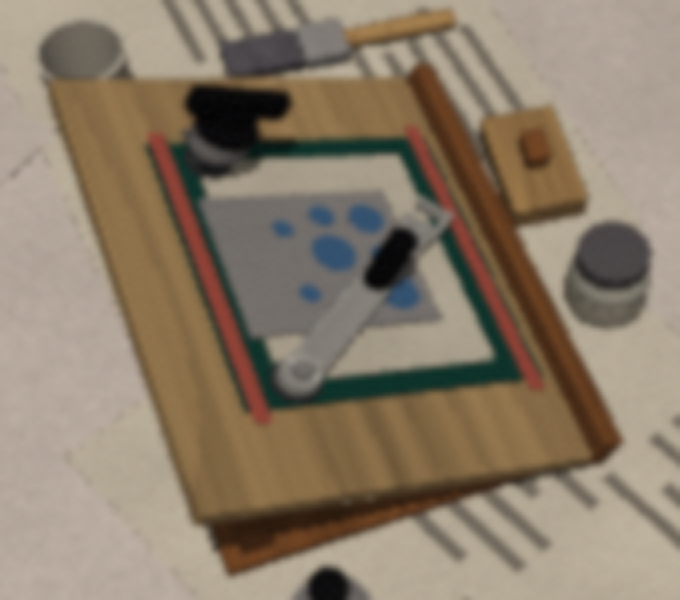

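```bash
cat > h.py <<'E'
import numpy as np, cv2
from scipy.optimize import least_squares
from scipy.spatial.transform import Rotation as R
from workcell import arm, vision, job
N=np.array([-np.sin(.42),0,np.cos(.42)]);U=np.array([np.cos(.42),0,np.sin(.42)]);L=np.array([0,1.,0])
def E2W(p,X,Y,yaw):
    return R.from_euler('z',yaw).apply(p)+[X,Y,0]
def bpt(u,l,n): return np.array([0,0,.09])+u*U+l*L+n*N
CAM={}
def cams():
    for n in ("scene","top"):
        c=vision.read_camera(n); CAM[n]=c
def proj(n,p):
    c=CAM[n]; q,_=cv2.projectPoints(np.atleast_2d(p).astype(float),c['rvec'],c['tvec'],c['intrinsics'],None); return q[:,0]
def bar(P,r,n,w=0): # point on the bar r from pivot, height n; theta swings down the slope
    X,Y,yaw,u,th,psi=P
    return E2W(bpt(u-r*np.sin(th)+0*w,.1-r*np.cos(th),n),X,Y,yaw)
def knob(P,a,n):
    X,Y,yaw,u,th,psi=P
    # clockwise from above: up-slope turns to the right (-L)
    return E2W(bpt(u+a*np.cos(psi),-.1-a*np.sin(psi),n),X,Y,yaw)
E
cat > fit.py <<'E'
from h import *
cams()
obs=[]
def t(x,y): return (x/3+180,y/2.7+60)
def s(x,y): return (x/4+165,y/3.75+165)
def f(P):
    X,Y,yaw,u,th,psi=P
    b=lambda u_,l,n:E2W(bpt(u_,l,n),X,Y,yaw)
    o=[("top",b(.15,.19,0),t(138,176)),("top",b(.15,-.19,0),t(478,258)),
     ("scene",b(.15,-.19,0),s(50,82)),("scene",b(.15,.19,0),s(197,522)),
     ("top",bar(P,0,.014),t(194,272)),("scene",bar(P,0,.016),s(300,372)),
     ("top",bar(P,.11,.068),t(236,356)),("scene",bar(P,.11,.07),s(403,238)),
     ("top",knob(P,.035,.08),t(388,305)),("top",knob(P,-.035,.08),t(359,355)),
     ("scene",knob(P,.035,.082),s(197,98)),("scene",knob(P,-.035,.082),s(281,103))]
    return np.concatenate([proj(n,p)[0]-q for n,p,q in o])
r=least_squares(f,[.7,.0,-.25,0.05,.7,.2],loss='soft_l1')
print(r.x.round(4)); print(f(r.x).reshape(-1,2).round(1))
P=r.x; np.save("P.npy",P)
print("pivot",bar(P,0,.05),"handle",bar(P,.11,.05),"home",bar(P*[1,1,1,1,0,1],.11,.05),"knob",knob(P,0,.072))
E
python3 fit.py
```

```text
[ 0.6342 -0.0627 -0.2919  0.0549  0.838   0.1491]
[[-1.5 -1.6]
 [ 0.5 -0.5]
 [-0.3 -1. ]
 [ 0.2 -1.1]
 [-0.5 -0.4]
 [-0.1  0.1]
 [-0.9  2.5]
 [-0.9 -0.5]
 [-1.3 -1.5]
 [-1.   0.3]
 [-0.9 -2. ]
 [ 1.9 -0.8]]
pivot [0.69146538 0.02455281 0.15804949] handle [ 0.59878806 -0.0244298   0.12470857] home [ 0.65980821 -0.08079339  0.15804949] knob [ 0.62531568 -0.16440404  0.17813745]
```

```bash
cat >> h.py <<'E'
def frame(P,ang,flip=1):
    """tool rot: x=-N, y = U turned by ang clockwise seen from above (towards -L)"""
    B=R.from_euler('z',P[2]); x=-N; y=flip*(np.cos(ang)*U-np.sin(ang)*L)
    return B.as_matrix()@np.c_[x,y,np.cross(x,y)]
def delta(pos,rot,s=None):
    s=s or arm.sense(); Rt=np.array(s['ee_rot']); 
    d=Rt.T@(np.array(pos)-s['tool_pos'])/.025
    w=R.from_matrix(Rt.T@rot).as_rotvec()/np.radians(6)
    return np.r_[d,w].round(2)
def st():
    s=arm.sense(); print("t",round(s['time'],2),"pos",np.round(s['tool_pos'],4),"q",np.round(s['q'],2),"F",np.round(s['ft_force'],1),"M",np.round(s['torque'],2),"w",round(s['grip_width'],4)); return s
E
python3 - <<'E'
from h import *
P=np.load("P.npy"); s=st()
B=R.from_euler('z',P[2]); n=B.apply(N)
p=bar(P,.11,.031)+n*.15
r=frame(P,P[4])
print(p,r); print(delta(p,r))
E
```

```text
t 0.25 pos [ 0.1906 -0.6212  0.2221] q [ 1.17  0.33  0.04  1.47 -0.01  1.34 -0.06] F [ 0.6 -0.6  1.2] M [-0.03  0.02 -0.01] w 0.0871
[ 0.54763135 -0.0090569   0.24432322] [[ 0.39050925  0.37102651 -0.84252113]
 [-0.11735039 -0.88765979 -0.44529652]
 [-0.91308894  0.27276259 -0.30309925]]
[ -0.87 -19.22 -20.83  -1.35   3.17   2.47]
```

>>> drive_tool:
  deltas:
    - [[-0.6,-1,-1.1,-0.1,0.2,0.15],[-1,-2.2,-2.4,-0.2,0.4,0.3],[-1.2,-3.5,-3.8,-0.4,0.7,0.5],[-1.2,-4.8,-5.2,-0.5,1,0.7],[-1.2,-6.1,-6.6,-0.6,1.3,1]]
  gripper: 0

```text
time: 0.75
tool_pos: [0.3046, -0.4257, 0.2527]
ee_rot: [[0.164, 0.344, -0.925], [-0.056, -0.932, -0.357], [-0.985, 0.11, -0.133]]
ft_force: [0.4, -0.3, 0.7]
grip_width: 0.0869
```

```bash
cat > hov.py <<'E'
from h import *
P=np.load("P.npy"); s=st()
n=R.from_euler('z',P[2]).apply(N)
print(delta(bar(P,.11,.031)+n*.15,frame(P,P[4])))
E
python3 hov.py
```

```text
t 0.75 pos [ 0.3046 -0.4257  0.2527] q [ 1.04 -0.03 -0.1   1.84 -0.11  1.2  -0.24] F [ 0.4 -0.3  0.7] M [0.08 0.15 0.05] w 0.0869
[  1.   -12.23 -14.89  -0.75   1.85   1.46]
```

>>> drive_tool:
  deltas:
    - [[0.1,-1.3,-1.6,-0.1,0.2,0.2],[0.2,-2.6,-3.1,-0.2,0.4,0.3],[0.3,-3.9,-4.7,-0.3,0.6,0.5],[0.4,-5.2,-6.2,-0.4,0.8,0.6],[0.5,-6.5,-7.8,-0.5,1,0.8]]

```text
time: 1.25
tool_pos: [0.4285, -0.2086, 0.2486]
ee_rot: [[0.288, 0.373, -0.882], [-0.092, -0.906, -0.413], [-0.953, 0.2, -0.227]]
ft_force: [1.0, -0.2, 0.7]
grip_width: 0.0874
```

```bash
python3 hov.py
```

```text
t 1.25 pos [ 0.4285 -0.2086  0.2486] q [ 0.85 -0.26 -0.39  2.05 -0.17  1.03 -0.63] F [ 1.  -0.2  0.7] M [ 0.1   0.29 -0.05] w 0.0874
[ 0.8  -5.49 -7.46 -0.25  0.84  0.67]
```

>>> drive_tool:
  deltas:
    - [[0.2,-1.4,-1.8,0,0.2,0.1],[0.4,-2.7,-3.5,-0.1,0.4,0.3],[0.6,-4,-5.2,-0.2,0.6,0.5],[0.8,-5.3,-7.2,-0.2,0.8,0.6],[0.8,-5.5,-7.5,-0.25,0.84,0.67]]

```text
time: 1.75
tool_pos: [0.5488, -0.0065, 0.2447]
ee_rot: [[0.391, 0.374, -0.841], [-0.116, -0.887, -0.448], [-0.913, 0.273, -0.303]]
ft_force: [-0.6, -0.4, -0.3]
grip_width: 0.0869
```

```bash
python3 hov.py
python3 - <<'E'
from h import *
s=st()
c=vision.read_camera("wrist"); cv2.imwrite("pics/w1.png",c["image"][:,:,::-1])
E
```

```text
t 1.75 pos [ 0.5488 -0.0065  0.2447] q [ 0.78 -0.19 -0.85  1.99  0.02  0.88 -1.23] F [-0.6 -0.4 -0.3] M [ 0.04  0.46 -0.02] w 0.0869
[ 0.01  0.07  0.09  0.03 -0.01  0.01]
t 1.75 pos [ 0.5488 -0.0065  0.2447] q [ 0.78 -0.19 -0.85  1.99  0.02  0.88 -1.23] F [-0.6 -0.4 -0.3] M [ 0.04  0.46 -0.02] w 0.0869
```

View pics/w1.png

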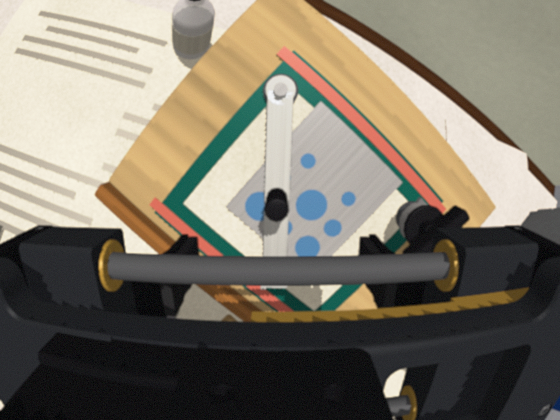

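```bash
cat >> h.py <<'E'
WK=np.array([[325.1922621,278.2336012,208.06383536]])
TTC=np.array([[ 1.07815554e-03,-2.41790355e-01,9.70327915e-01,-1.62767984e-01],[9.99998822e-01,1.32058828e-03,-7.82053932e-04,4.50077058e-04],[-1.09231057e-03,9.70327615e-01,2.41791494e-01,-6.67123818e-02],[0,0,0,1]])
def wproj(p,s):
    Rt=np.array(s['ee_rot']); t=(np.array(p)-s['tool_pos'])@Rt
    c=(t-TTC[:3,3])@TTC[:3,:3]
    f,cx,cy=WK[0]; th=np.arctan2(np.hypot(c[0],c[1]),c[2]); ph=np.arctan2(c[1],c[0])
    return np.array([cx+f*th*np.cos(ph),cy+f*th*np.sin(ph)])
E
python3 - <<'E'
from h import *
P=np.load("P.npy"); s=arm.sense()
for n,p in [("post top",bar(P,.11,.07)),("post base",bar(P,.11,.014)),("pivot",bar(P,0,.014)),("w+",knob(P,.037,.084)),("w-",knob(P,-.037,.084)),("cap",knob(P,0,.049)),("TL",E2W(bpt(.15,.19,0),*P[:3])),("TR",E2W(bpt(.15,-.19,0),*P[:3]))]: print(n,wproj(p,s).round(1))
t=cv2.imread("pics/w1.png")
a=cv2.resize(t[60:230,220:340],None,fx=3.3,fy=3.3,interpolation=cv2.INTER_CUBIC)
b=cv2.resize(t[170:270,375:510],None,fx=3,fy=3,interpolation=cv2.INTER_CUBIC)
o=np.zeros((600,800,3),np.uint8); o[:a.shape[0],:a.shape[1]]=a; o[:b.shape[0],396:396+404]=b[:,:404]
cv2.imwrite("pics/w1c.png",o)
E
```

```text
post top [283.5 213.8]
post base [282.9 200.1]
pivot [283.9  93.2]
w+ [470.8 218.7]
w- [412.1 267.5]
cap [427.3 231.7]
TL [281.3 -17.8]
TR [497.7 210.8]
```

View pics/w1c.png

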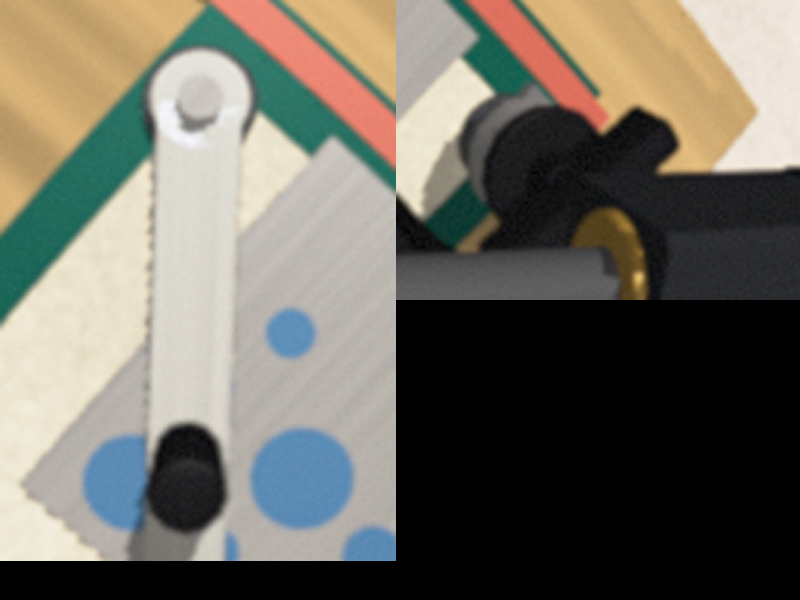

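```bash
sed -e '/^r=/,$d' fit.py > fit2.py
cat >> fit2.py <<'E'
s0=arm.sense()
def g(P):
    o=[(bar(P,.11,.07),(276.7,209.7)),(bar(P,.11,.014),(276.7,198.8)),(bar(P,0,.016),(280.6,89.4)),
       (E2W(bpt(.15,-.19,0),*P[:3]),(495.3,206.7)),(knob(P,.037,.083),(463,213.3)),(knob(P,0,.049),(424.7,225.))]
    return np.concatenate([wproj(p,s0)-q for p,q in o])
r=least_squares(lambda P:np.r_[f(P)*.5,g(P)*1],np.load("P.npy"),loss='soft_l1')
P=r.x; print(P.round(4)); print(f(P).reshape(-1,2).round(1).tolist()); print(g(P).reshape(-1,2).round(1).tolist())
np.save("P2.npy",P)
print("pivot",bar(P,0,.05),"handle",bar(P,.11,.05),"home",bar(P*[1,1,1,1,0,1],.11,.05),"knob",knob(P,0,.072))
n=R.from_euler('z',P[2]).apply(N)
print("hover",delta(bar(P,.11,.031)+n*.05,frame(P,P[4]))); print("down",delta(bar(P,.11,.031),frame(P,P[4])))
E
python3 fit2.py
```

```text
[ 0.634  -0.0636 -0.2927  0.053   0.8546  0.0803]
[[-1.2, -1.6], [0.8, -0.4], [-0.4, -1.3], [-0.0, -1.5], [-0.3, 0.2], [0.3, -0.2], [-1.2, 3.4], [0.0, -0.4], [-1.9, -1.2], [-0.2, 1.2], [-0.2, -1.6], [2.2, -1.7]]
[[-0.2, 0.3], [0.3, -2.2], [-1.2, -0.3], [1.7, -0.1], [3.5, -0.5], [-0.3, 3.4]]
pivot [0.68972799 0.02407837 0.15727938] handle [ 0.59634976 -0.02320654  0.12344679] home [ 0.65798494 -0.08124199  0.15727938] knob [ 0.62342425 -0.16482448  0.17736733]
hover [ 4.   -0.05  0.13  0.2  -0.    0.03]
down [ 6.   -0.05  0.13  0.2  -0.    0.03]
```

>>> drive_tool:
  deltas:
    - [[1.2,0,0.1,0.2,0,0],[2.4,0,0.1,0.2,0,0],[3.6,0,0.1,0.2,0,0],[4.8,0,0.1,0.2,0,0],[5.9,0,0.1,0.2,0,0]]

```text
time: 2.4
tool_pos: [0.6029, -0.0307, 0.107]
ee_rot: [[0.387, 0.352, -0.852], [-0.118, -0.898, -0.425], [-0.914, 0.265, -0.306]]
ft_force: [0.5, -0.4, 1.2]
grip_width: 0.0873
```

>>> drive_tool:
  deltas:
    - [[0,0,0,0,0,0],[0,0,0,0,0,0],[0,0,0,0,0,0],[0,0,0,0,0,0],[0,0,0,0,0,0]]
  gripper: 1
  squeeze: 12

```text
time: 2.9
tool_pos: [0.6036, -0.0288, 0.1101]
ee_rot: [[0.39, 0.353, -0.85], [-0.118, -0.897, -0.427], [-0.913, 0.267, -0.308]]
ft_force: [0.1, 0.4, -0.7]
grip_width: 0.0551
```

Run:
```python
from h import *
s=st()
c=vision.read_camera("wrist"); cv2.imwrite("pics/w2.png",c["image"][:,:,::-1])
P=np.load("P2.npy")
print(delta(bar(P,.11,.031),frame(P,P[4])))
```

```text
t 2.9 pos [ 0.6036 -0.0288  0.1101] q [ 0.74  0.18 -0.92  2.05  0.53  0.66 -1.66] F [ 0.1  0.4 -0.7] M [0.09 0.44 0.04] w 0.0551
[ 0.13 -0.16 -0.02 -0.03  0.   -0.  ]
```

View pics/w2.png

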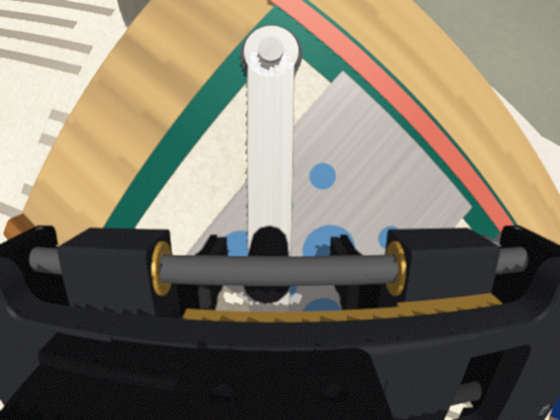

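>>> drive_tool:
  deltas:
    - [[0,0,0,0,0,0],[0,0,0,0,0,0],[0,0,0,0,0,0],[0,0,0,0,0,0],[0,0,0,0,0,0]]

```text
time: 3.45
tool_pos: [0.6028, -0.0278, 0.1084]
ee_rot: [[0.388, 0.355, -0.851], [-0.116, -0.897, -0.427], [-0.914, 0.265, -0.307]]
ft_force: [-4.5, 3.4, 2.6]
grip_width: 0.0215
```

>>> drive_tool:
  deltas:
    - [[0,0,0,0,0,0],[0,0,0,0,0,0],[0,0,0,0,0,0]]

```text
time: 3.75
tool_pos: [0.6027, -0.0278, 0.1084]
ee_rot: [[0.388, 0.355, -0.851], [-0.116, -0.897, -0.427], [-0.914, 0.265, -0.307]]
ft_force: [-4.4, 3.2, 2.4]
grip_width: 0.0217
```

Run:
```python
from h import *
s=st()
P=np.load("P2.npy")
print(delta(bar(P,.11,.031),frame(P,P[4])))
for th in (.7,.5,.3,.15,0,-.04):
  Q=P.copy();Q[4]=th; print(th,delta(bar(Q,.11,.031),frame(P,th)))
```

```text
t 3.75 pos [ 0.6027 -0.0278  0.1084] q [ 0.74  0.18 -0.93  2.05  0.53  0.66 -1.66] F [-4.4  3.2  2.4] M [0.63 1.23 0.23] w 0.0217
[ 0.09 -0.1  -0.05 -0.03  0.02  0.02]
0.7 [ 0.09  0.58 -0.1  -1.5   0.02  0.03]
0.5 [ 0.08  1.43 -0.33 -3.41  0.01  0.03]
0.3 [ 0.08  2.22 -0.71 -5.32  0.01  0.03]
0.15 [ 0.08  2.75 -1.1  -6.76  0.01  0.03]
0 [ 0.08  3.22 -1.57 -8.19  0.01  0.03]
-0.04 [ 0.08  3.33 -1.7  -8.57  0.01  0.03]
```

>>> drive_tool:
  deltas:
    - [[0,0.3,0,-0.7,0,0],[0,0.58,-0.1,-1.5,0,0],[0,0.9,-0.18,-2.2,0,0],[0,1.2,-0.26,-2.9,0,0],[0,1.43,-0.33,-3.4,0,0]]
  squeeze: 20

```text
time: 4.25
tool_pos: [0.6222, -0.0581, 0.1206]
ee_rot: [[0.387, 0.63, -0.673], [-0.118, -0.69, -0.714], [-0.914, 0.356, -0.193]]
ft_force: [-8.0, 0.7, 6.7]
grip_width: 0.0213
```

```bash
cat > sw.py <<'E'
from h import *
s=st()
print("Ftool",(np.array(s['ee_rot']).T@s['ft_force']).round(1))
P=np.load("P2.npy")
for th in (.5,.4,.3,.2,.1,0,-.04):
  Q=P.copy();Q[4]=th; print(th,delta(bar(Q,.11,.031),frame(P,th)))
E
python3 sw.py
```

```text
t 4.25 pos [ 0.6222 -0.0581  0.1206] q [ 0.83  0.22 -0.97  1.99  0.54  0.69 -1.24] F [-8.   0.7  6.7] M [ 0.23  1.55 -0.13] w 0.0213
Ftool [-9.3 -3.1  3.6]
0.5 [ 0.09 -0.04 -0.05  0.    0.03  0.02]
0.4 [ 0.09  0.39 -0.07 -0.95  0.03  0.02]
0.3 [ 0.08  0.83 -0.14 -1.91  0.02  0.03]
0.2 [ 0.08  1.26 -0.24 -2.86  0.02  0.03]
0.1 [ 0.08  1.67 -0.4  -3.82  0.02  0.03]
0 [ 0.08  2.06 -0.59 -4.77  0.02  0.03]
-0.04 [ 0.08  2.22 -0.67 -5.15  0.02  0.03]
```

>>> drive_tool:
  deltas:
    - [[0,0.39,-0.05,-0.95,0,0],[0,0.83,-0.12,-1.9,0,0],[0,1.26,-0.22,-2.86,0,0],[0,1.5,-0.3,-3.4,0,0],[0,1.75,-0.42,-4,0,0]]

```text
time: 4.75
tool_pos: [0.657, -0.082, 0.1385]
ee_rot: [[0.387, 0.849, -0.361], [-0.12, -0.342, -0.932], [-0.914, 0.404, -0.031]]
ft_force: [-8.7, -2.5, 8.4]
grip_width: 0.0217
```

```bash
python3 sw.py
```

```text
t 4.75 pos [ 0.657  -0.082   0.1385] q [ 0.88  0.31 -1.02  1.89  0.6   0.76 -0.81] F [-8.7 -2.5  8.4] M [-0.63  1.51 -0.54] w 0.0217
Ftool [-10.7  -3.1   5.2]
0.5 [ 0.09 -1.82 -0.43  3.99  0.03  0.02]
0.4 [ 0.09 -1.41 -0.27  3.04  0.03  0.02]
0.3 [ 0.09 -0.98 -0.16  2.08  0.03  0.02]
0.2 [ 0.09 -0.55 -0.08  1.13  0.03  0.02]
0.1 [ 0.09 -0.11 -0.05  0.17  0.03  0.03]
0 [ 0.09  0.33 -0.07 -0.78  0.03  0.03]
-0.04 [ 0.08  0.5  -0.08 -1.17  0.03  0.03]
```

Push gently into the stop, watching the force.

>>> drive_tool:
  deltas:
    - [[0,0.15,-0.02,-0.4,0,0],[0,0.33,-0.04,-0.78,0,0],[0,0.33,-0.04,-0.78,0,0]]

```text
time: 5.05
tool_pos: [0.6646, -0.0845, 0.1421]
ee_rot: [[0.387, 0.875, -0.292], [-0.12, -0.266, -0.957], [-0.914, 0.406, 0.002]]
ft_force: [-7.4, -4.8, 9.1]
grip_width: 0.0214
```

```bash
python3 sw.py
```

```text
t 5.05 pos [ 0.6646 -0.0845  0.1421] q [ 0.88  0.33 -1.03  1.87  0.62  0.78 -0.74] F [-7.4 -4.8  9.1] M [-1.07  1.11 -0.63] w 0.0214
Ftool [-10.6  -1.5   6.7]
0.5 [ 0.09 -2.13 -0.58  4.76  0.04  0.01]
0.4 [ 0.09 -1.73 -0.39  3.8   0.04  0.02]
0.3 [ 0.09 -1.32 -0.24  2.85  0.04  0.02]
0.2 [ 0.09 -0.89 -0.14  1.89  0.03  0.02]
0.1 [ 0.09 -0.46 -0.07  0.94  0.03  0.02]
0 [ 0.09 -0.02 -0.05 -0.02  0.03  0.02]
-0.04 [ 0.09  0.16 -0.05 -0.4   0.03  0.02]
```

>>> drive_tool:
  deltas:
    - [[0,0.1,0,-0.1,0,0],[0,0.2,0,-0.2,0,0],[0,0.2,0,-0.2,0,0]]

```text
time: 5.35
tool_pos: [0.665, -0.0844, 0.1417]
ee_rot: [[0.38, 0.884, -0.273], [-0.12, -0.246, -0.962], [-0.917, 0.398, 0.013]]
ft_force: [-29.8, -0.3, 16.9]
grip_width: 0.0214
```

```bash
python3 sw.py|head -2
python3 - <<'E'
from h import *
c=vision.read_camera("wrist"); cv2.imwrite("pics/w3.png",c["image"][:,:,::-1])
E
```

```text
t 5.35 pos [ 0.665  -0.0844  0.1417] q [ 0.88  0.33 -1.03  1.86  0.62  0.79 -0.72] F [-29.8  -0.3  16.9] M [-0.29  4.92 -0.73] w 0.0214
Ftool [-26.8 -19.5   8.6]
```

View pics/w3.png

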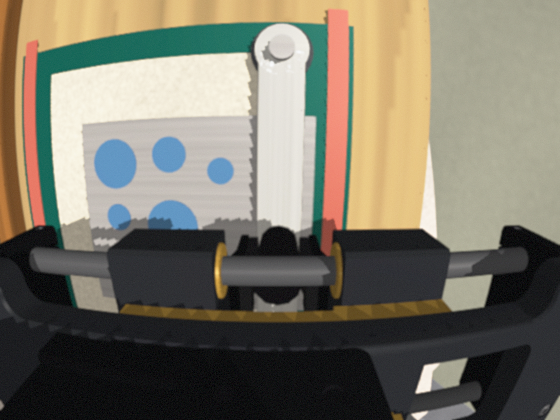

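>>> drive_tool:
  deltas:
    - [[0,-0.15,0,0,0,0],[0,-0.15,0,0,0,0],[0,-0.15,0,0,0,0],[0,-0.15,0,0,0,0],[0,-0.15,0,0,0,0]]
  gripper: 0

```text
time: 5.9
tool_pos: [0.6662, -0.0822, 0.1424]
ee_rot: [[0.389, 0.88, -0.271], [-0.117, -0.245, -0.962], [-0.914, 0.406, 0.007]]
ft_force: [0.5, 0.8, 1.1]
grip_width: 0.0536
```

>>> drive_tool:
  deltas:
    - [[0,0,0,0,0,0],[-1,0,0,0,0,0],[-2.2,0,0,0,0,0],[-3.4,0,0,0,0,0],[-4.4,0,0,0,0,0]]

```text
time: 6.4
tool_pos: [0.623, -0.0686, 0.244]
ee_rot: [[0.389, 0.88, -0.27], [-0.116, -0.244, -0.963], [-0.914, 0.406, 0.007]]
ft_force: [0.5, -0.2, 1.1]
grip_width: 0.0856
```

Run:
```python
from h import *
s=st()
P=np.load("P2.npy"); n=R.from_euler('z',P[2]).apply(N)
for fl in (1,-1):
  print(delta(knob(P,0,.057)+n*.11,frame(P,P[5]+np.pi/2,fl)))
```

```text
t 6.4 pos [ 0.623  -0.0686  0.244 ] q [ 1.13  0.08 -1.19  1.84  0.28  0.89 -0.46] F [ 0.5 -0.2  1.1] M [0.12 0.43 0.02] w 0.0856
[-0.91 -0.13  3.68 15.96  0.    0.02]
[ -0.91  -0.13   3.68 -14.04  -0.02   0.  ]
```

>>> drive_tool:
  deltas:
    - [[-0.8,0,0.5,-1.4,0,0],[-1.6,0,1.3,-2.8,0,0],[-2.5,-0.1,2.2,-4.2,0,0],[-2.5,-0.1,3.2,-5.6,0,0],[-2.5,-0.1,3.7,-7,0,0]]

```text
time: 6.9
tool_pos: [0.571, -0.1527, 0.3014]
ee_rot: [[0.389, 0.878, 0.278], [-0.121, 0.347, -0.93], [-0.913, 0.328, 0.241]]
ft_force: [0.4, -0.2, -0.2]
grip_width: 0.0867
```

```bash
cat > hk.py <<'E'
from h import *
s=st()
P=np.load("P2.npy"); n=R.from_euler('z',P[2]).apply(N)
print(delta(knob(P,0,.057)+n*.15,frame(P,P[5]+np.pi/2,-1)))
E
python3 hk.py
```

```text
t 6.9 pos [ 0.571  -0.1527  0.3014] q [ 1.26 -0.14 -0.99  1.83 -0.11  0.97  0.62] F [ 0.4 -0.2 -0.2] M [ 0.09  0.35 -0.02] w 0.0867
[ 0.01  0.03 -0.15 -8.25  0.01  0.03]
```

>>> drive_tool:
  deltas:
    - [[0,0,0,-1.4,0,0],[0,0,0,-2.8,0,0],[0,0,0,-4.2,0,0],[0,0,0,-5.6,0,0],[0,0,0,-7,0,0]]

```text
time: 7.4
tool_pos: [0.5716, -0.1503, 0.2997]
ee_rot: [[0.388, 0.465, 0.796], [-0.118, 0.882, -0.457], [-0.914, 0.084, 0.396]]
ft_force: [0.5, 0.2, -0.8]
grip_width: 0.0871
```

>>> drive_tool:
  deltas:
    - [[0,0,0,-1.2,0,0],[0,0,0,-1.2,0,0],[0,0,0,-1.2,0,0]]

```text
time: 7.7
tool_pos: [0.5716, -0.1502, 0.2996]
ee_rot: [[0.388, 0.369, 0.845], [-0.117, 0.929, -0.352], [-0.914, 0.037, 0.403]]
ft_force: [0.1, 0.4, -0.0]
grip_width: 0.0872
```

```bash
python3 hk.py
python3 - <<'E'
from h import *
s=arm.sense(); P=np.load("P2.npy")
c=vision.read_camera("wrist"); cv2.imwrite("pics/w4.png",c["image"][:,:,::-1])
for a in (.037,0,-.037): print(wproj(knob(P,a,.084),s))
cv2.imwrite("pics/w4c.png",cv2.resize(c["image"][130:250,200:360,::-1],None,fx=5,fy=5,interpolation=cv2.INTER_CUBIC))
E
```

```text
t 7.7 pos [ 0.5716 -0.1502  0.2996] q [ 1.14 -0.12 -0.9   1.83 -0.08  0.97  1.44] F [ 0.1  0.4 -0. ] M [0.17 0.31 0.07] w 0.0872
[-0.06  0.04 -0.03 -0.13 -0.03  0.01]
[279.56416303 241.99025586]
[279.10600481 203.130454  ]
[278.61167636 162.0221185 ]
```

View pics/w4.png

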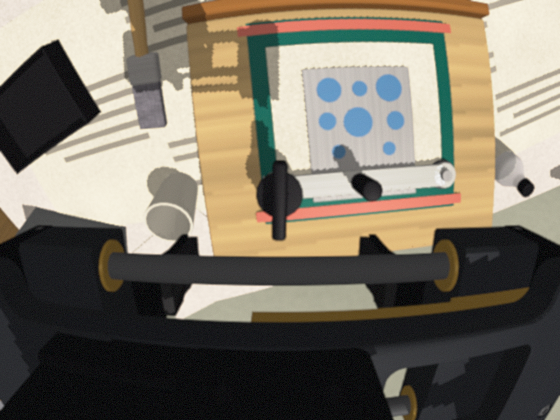

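View pics/w4c.png

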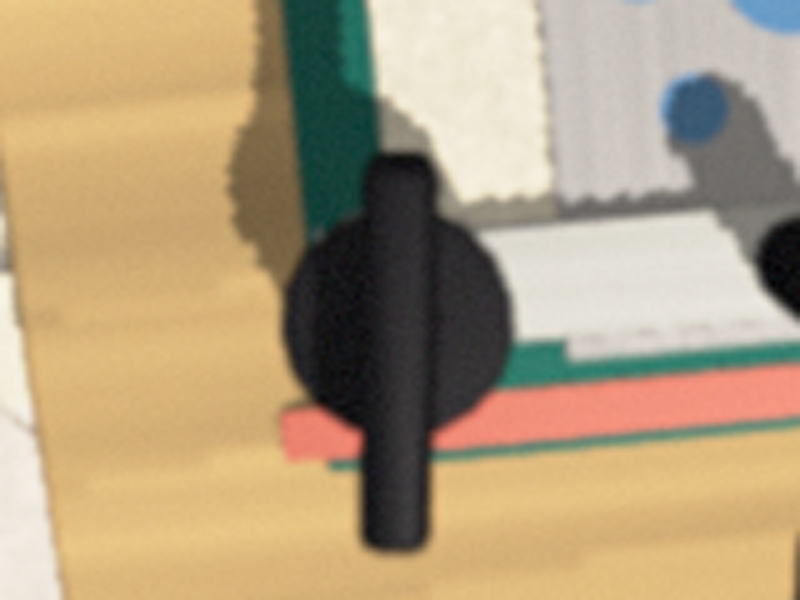

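>>> drive_tool:
  deltas:
    - [[1.2,0.04,0,0.15,0,0],[2.4,0.04,-0.03,0.15,0,0],[3.6,0.04,-0.05,0.15,0,0],[4.8,0.04,-0.05,0.15,0,0],[5.8,0.04,-0.05,0.15,0,0]]

```text
time: 8.25
tool_pos: [0.6272, -0.1664, 0.1649]
ee_rot: [[0.387, 0.383, 0.839], [-0.117, 0.923, -0.367], [-0.915, 0.044, 0.402]]
ft_force: [-0.2, -0.6, 0.4]
grip_width: 0.0869
```

>>> drive_tool:
  deltas:
    - [[0.1,0,0,0,0,0],[0.1,0,0,0,0,0],[0.1,0,0,0,0,0]]
  gripper: 0.55
  squeeze: 20

```text
time: 8.55
tool_pos: [0.6284, -0.1663, 0.1658]
ee_rot: [[0.389, 0.38, 0.839], [-0.118, 0.924, -0.364], [-0.914, 0.043, 0.404]]
ft_force: [-0.4, 0.2, -0.3]
grip_width: 0.0705
```

```bash
cat > k.py <<'E'
from h import *
import sys
s=st(); Rt=np.array(s['ee_rot'])
P=np.load("P2.npy"); n=R.from_euler('z',P[2]).apply(N)
F=frame(P,np.pi/2,-1); w=R.from_matrix(F.T@Rt).as_rotvec(); print("tool psi",w.round(3),"Ft",(Rt.T@s['ft_force']).round(1),"Mt",(Rt.T@s['torque']).round(2))
d=np.array(s['tool_pos'])-knob(P,0,.057); print("off tool mm",(Rt.T@d*1e3).round(1),"board U,L,N",((R.from_euler('z',P[2]).inv().apply(d))@np.c_[U,L,N]*1e3).round(1))
E
python3 k.py
python3 - <<'E'
from h import *
c=vision.read_camera("wrist"); cv2.imwrite("pics/w5.png",c["image"][:,:,::-1])
E
```

```text
t 8.55 pos [ 0.6284 -0.1663  0.1658] q [ 1.03  0.2  -0.95  1.9   0.35  0.73  1.08] F [-0.4  0.2 -0.3] M [ 0.23  0.26 -0.02] w 0.0705
tool psi [ 0.107  0.001 -0.001] Ft [ 0.1 -0.  -0.5] Mt [0.07 0.32 0.09]
off tool mm [-2.3  0.   0.1] board U,L,N [0.1 0.  2.3]
```

View pics/w5.png

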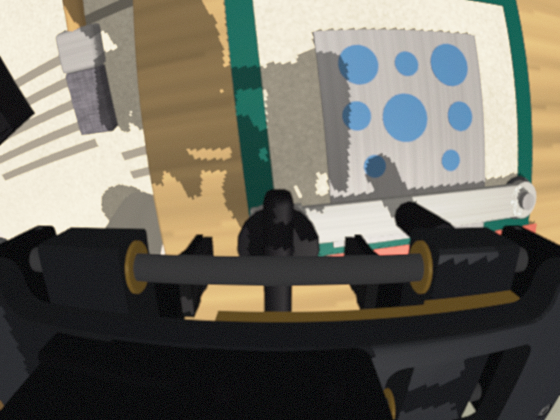

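>>> drive_tool:
  deltas:
    - [[0.08,0,0,0,0,0],[0.08,0,0,0,0,0],[0.08,0,0,0,0,0],[0.08,0,0,0,0,0],[0.08,0,0,0,0,0]]
  gripper: 1

```text
time: 9.1
tool_pos: [0.6288, -0.1667, 0.1625]
ee_rot: [[0.388, 0.38, 0.84], [-0.117, 0.924, -0.364], [-0.914, 0.042, 0.403]]
ft_force: [0.7, 0.1, 0.4]
grip_width: 0.0268
```

>>> drive_tool:
  deltas:
    - [[0,0,0,0,0,0],[0,0,0,0,0,0],[0,0,0,0,0,0],[0,0,0,0,0,0],[0,0,0,0,0,0]]

```text
time: 9.6
tool_pos: [0.6288, -0.1665, 0.1625]
ee_rot: [[0.388, 0.38, 0.84], [-0.117, 0.924, -0.364], [-0.914, 0.042, 0.403]]
ft_force: [-0.8, 1.9, -0.2]
grip_width: 0.017
```

```bash
python3 k.py
```

```text
t 9.6 pos [ 0.6288 -0.1665  0.1625] q [ 1.03  0.21 -0.95  1.9   0.36  0.73  1.07] F [-0.8  1.9 -0.2] M [0.35 0.27 0.01] w 0.017
tool psi [ 0.106  0.003 -0.001] Ft [-0.3  1.4 -1.5] Mt [0.09 0.38 0.2 ]
off tool mm [ 0.9 -0.2 -0.9] board U,L,N [-0.9 -0.1 -0.9]
```

>>> drive_tool:
  deltas:
    - [[0,0,0,0,0,0],[0,0,0,0,0,0],[0,0,0,0,0,0]]

```text
time: 9.9
tool_pos: [0.6288, -0.1665, 0.1625]
ee_rot: [[0.388, 0.38, 0.84], [-0.117, 0.924, -0.364], [-0.914, 0.042, 0.403]]
ft_force: [-0.5, 0.6, 0.4]
grip_width: 0.0169
```

```bash
python3 k.py;python3 - <<'E'
from h import *
c=vision.read_camera("wrist"); cv2.imwrite("pics/w6.png",c["image"][150:350,150:410,::-1])
E
```

```text
t 9.9 pos [ 0.6288 -0.1665  0.1625] q [ 1.03  0.21 -0.95  1.9   0.36  0.73  1.07] F [-0.5  0.6  0.4] M [0.4  0.3  0.09] w 0.0169
tool psi [ 0.106  0.003 -0.001] Ft [-0.7  0.3 -0.5] Mt [0.03 0.43 0.26]
off tool mm [ 0.9 -0.2 -0.9] board U,L,N [-0.9 -0.1 -0.9]
```

View pics/w6.png

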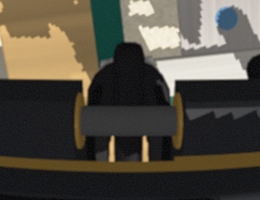

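>>> drive_tool:
  deltas:
    - [[0,0,0,-0.8,0,0],[0,0,0,-1.6,0,0],[0,0,0,-2.4,0,0],[0,0,0,-3.2,0,0],[0,0,0,-4,0,0]]

```text
time: 10.45
tool_pos: [0.6287, -0.1672, 0.1625]
ee_rot: [[0.387, 0.003, 0.922], [-0.118, 0.992, 0.047], [-0.914, -0.127, 0.385]]
ft_force: [-0.2, -0.0, 0.7]
grip_width: 0.017
```

```bash
python3 k.py
```

```text
t 10.45 pos [ 0.6287 -0.1672  0.1625] q [ 1.09  0.23 -1.02  1.9   0.4   0.74  1.47] F [-0.2 -0.   0.7] M [ 0.1   0.33 -0.23] w 0.017
tool psi [-0.316  0.003 -0.001] Ft [-0.7 -0.1  0.1] Mt [0.21 0.36 0.02]
off tool mm [ 0.9 -0.4 -1. ] board U,L,N [-0.8 -0.7 -0.9]
```

>>> drive_tool:
  deltas:
    - [[0,0,0,-0.8,0,0],[0,0,0,-1.6,0,0],[0,0,0,-2.4,0,0],[0,0,0,-3.1,0,0],[0,0,0,-3.6,0,0]]

```text
time: 10.95
tool_pos: [0.6288, -0.1677, 0.1626]
ee_rot: [[0.388, -0.336, 0.858], [-0.118, 0.905, 0.408], [-0.914, -0.26, 0.311]]
ft_force: [0.8, -2.7, 0.5]
grip_width: 0.0166
```

```bash
python3 k.py
python3 - <<'E'
from h import *
for n in ("wrist","scene"):
  c=vision.read_camera(n); cv2.imwrite(f"pics/{n}7.png",c["image"][:,:,::-1])
cv2.imwrite("pics/scene7c.png",cv2.resize(c["image"][150:270,150:310,::-1],None,fx=5,fy=5,interpolation=cv2.INTER_CUBIC))
E
```

```text
t 10.95 pos [ 0.6288 -0.1677  0.1626] q [ 1.14  0.25 -1.09  1.9   0.44  0.75  1.81] F [ 0.8 -2.7  0.5] M [-0.13  0.16 -0.29] w 0.0166
tool psi [-0.692  0.003 -0.001] Ft [ 0.2 -2.8 -0.2] Mt [ 0.19  0.26 -0.13]
off tool mm [ 0.9 -0.6 -1.2] board U,L,N [-0.6 -1.2 -0.9]
```

View pics/wrist7.png

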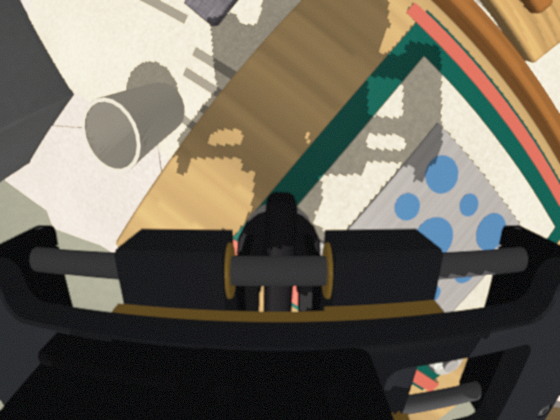

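View pics/scene7c.png

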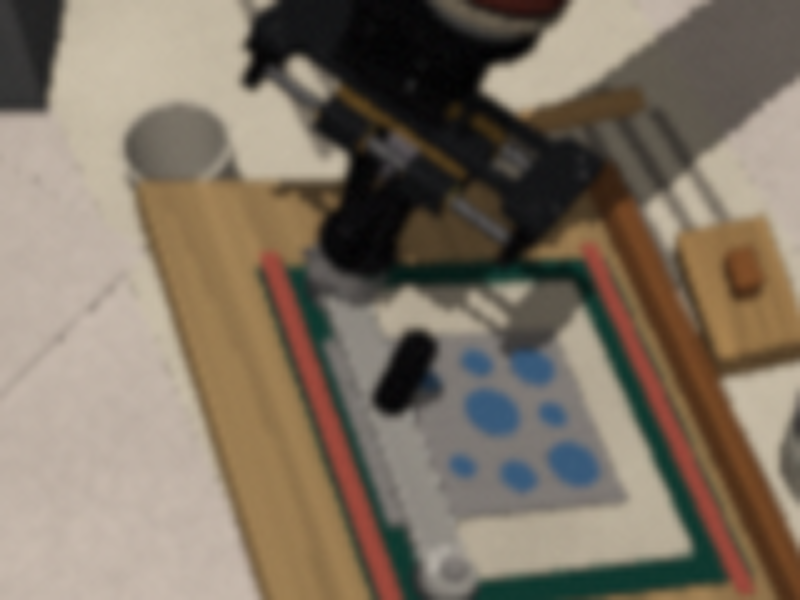

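>>> drive_tool:
  deltas:
    - [[0,0,0,-0.4,0,0],[0,0,0,-0.8,0,0],[0,0,0,-0.8,0,0]]

```text
time: 11.35
tool_pos: [0.6288, -0.1678, 0.1626]
ee_rot: [[0.388, -0.403, 0.829], [-0.119, 0.87, 0.479], [-0.914, -0.284, 0.289]]
ft_force: [1.2, -3.7, 0.0]
grip_width: 0.0171
```

```bash
python3 k.py
```

```text
t 11.35 pos [ 0.6288 -0.1678  0.1626] q [ 1.15  0.26 -1.1   1.9   0.45  0.75  1.89] F [ 1.2 -3.7  0. ] M [-0.62  0.12 -0.44] w 0.0171
tool psi [-0.772  0.003 -0.001] Ft [ 0.9 -3.7 -0.8] Mt [ 0.15  0.48 -0.58]
off tool mm [ 0.9 -0.6 -1.3] board U,L,N [-0.5 -1.3 -0.9]
```

>>> drive_tool:
  deltas:
    - [[0,0,0,0.9,0,0],[0,0,0,1.9,0,0],[0,0,0,2.9,0,0],[0,0,0,3.9,0,0],[0,0,0,4.9,0,0]]

```text
time: 11.85
tool_pos: [0.6287, -0.167, 0.1625]
ee_rot: [[0.387, 0.06, 0.92], [-0.118, 0.993, -0.015], [-0.914, -0.103, 0.392]]
ft_force: [0.6, -2.1, 0.2]
grip_width: 0.0168
```

```bash
python3 k.py
```

```text
t 11.85 pos [ 0.6287 -0.167   0.1625] q [ 1.08  0.23 -1.01  1.9   0.39  0.74  1.41] F [ 0.6 -2.1  0.2] M [-0.2   0.21 -0.04] w 0.0168
tool psi [-0.254  0.003 -0.001] Ft [ 0.3 -2.   0.7] Mt [-0.06  0.2  -0.2 ]
off tool mm [ 0.9 -0.3 -1. ] board U,L,N [-0.9 -0.6 -0.9]
```

>>> drive_tool:
  deltas:
    - [[0,0,0,0.9,0,0],[0,0,0,1.9,0,0],[0,0,0,2.9,0,0],[0,0,0,3.9,0,0],[0,0,0,4.9,0,0]]

```text
time: 12.35
tool_pos: [0.6289, -0.1663, 0.1625]
ee_rot: [[0.388, 0.503, 0.772], [-0.117, 0.858, -0.5], [-0.914, 0.104, 0.392]]
ft_force: [1.0, -1.2, -0.4]
grip_width: 0.0168
```

```bash
python3 k.py
```

```text
t 12.35 pos [ 0.6289 -0.1663  0.1625] q [ 1.    0.2  -0.92  1.9   0.35  0.73  0.93] F [ 1.  -1.2 -0.4] M [-0.04 -0.01  0.18] w 0.0168
tool psi [ 0.259  0.003 -0.001] Ft [ 0.9 -0.6  1.2] Mt [-0.18 -0.01  0.04]
off tool mm [ 0.9 -0.1 -0.9] board U,L,N [-0.9  0.2 -0.9]
```

>>> drive_tool:
  deltas:
    - [[0,0,0,0.9,0,0],[0,0,0,1.8,0,0],[0,0,0,2.7,0,0],[0,0,0,3.4,0,0],[0,0,0,4,0,0]]

```text
time: 12.85
tool_pos: [0.6293, -0.1658, 0.1626]
ee_rot: [[0.389, 0.773, 0.502], [-0.117, 0.582, -0.805], [-0.914, 0.254, 0.316]]
ft_force: [3.8, 1.0, -1.9]
grip_width: 0.0166
```

```bash
python3 k.py
```

```text
t 12.85 pos [ 0.6293 -0.1658  0.1626] q [ 0.95  0.19 -0.85  1.9   0.32  0.72  0.54] F [ 3.8  1.  -1.9] M [ 0.14 -0.25  0.2 ] w 0.0166
tool psi [ 0.676  0.002 -0.   ] Ft [3.1 3.  0.5] Mt [-0.1   0.01  0.33]
off tool mm [ 0.9  0.2 -1. ] board U,L,N [-0.6  0.8 -0.9]
```

>>> drive_tool:
  deltas:
    - [[0,0,0,0.5,0,0],[0,0,0,1,0,0],[0,0,0,1.3,0,0],[0,0,0,1.3,0,0]]

```text
time: 13.25
tool_pos: [0.6294, -0.1657, 0.1627]
ee_rot: [[0.389, 0.832, 0.395], [-0.116, 0.47, -0.875], [-0.914, 0.294, 0.28]]
ft_force: [5.7, 0.8, -3.8]
grip_width: 0.0169
```

```bash
python3 k.py
```

```text
t 13.25 pos [ 0.6294 -0.1657  0.1627] q [ 0.93  0.18 -0.83  1.9   0.31  0.72  0.41] F [ 5.7  0.8 -3.8] M [ 0.31 -0.55  0.2 ] w 0.0169
tool psi [ 0.809  0.002 -0.   ] Ft [5.6 4.  0.5] Mt [-0.    0.06  0.66]
off tool mm [ 0.9  0.2 -1. ] board U,L,N [-0.5  0.9 -0.9]
```

>>> drive_tool:
  deltas:
    - [[0,0,0,0.4,0,0],[0,0,0,0.8,0,0],[0,0,0,0.8,0,0]]

```text
time: 13.55
tool_pos: [0.6293, -0.1652, 0.1626]
ee_rot: [[0.389, 0.862, 0.326], [-0.116, 0.397, -0.911], [-0.914, 0.316, 0.254]]
ft_force: [5.0, 2.5, -0.9]
grip_width: 0.0171
```

```bash
python3 k.py
python3 - <<'E'
from h import *
c=vision.read_camera("wrist"); cv2.imwrite("pics/w8.png",c["image"][:,:,::-1])
E
```

```text
t 13.55 pos [ 0.6293 -0.1652  0.1626] q [ 0.92  0.18 -0.82  1.91  0.3   0.72  0.33] F [ 5.   2.5 -0.9] M [ 0.7  -0.42  0.55] w 0.0171
tool psi [ 0.891  0.003 -0.   ] Ft [ 2.5  5.  -0.9] Mt [-0.18  0.61  0.75]
off tool mm [ 0.8  0.2 -1.5] board U,L,N [-0.7  1.3 -0.8]
```

View pics/w8.png

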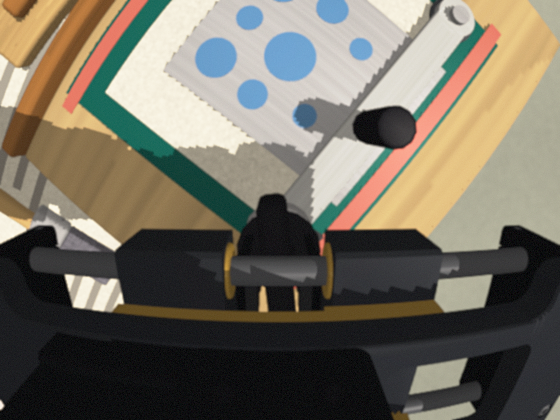

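>>> drive_tool:
  deltas:
    - [[0,0,0,-0.4,0,0],[0,0,0,-0.4,0,0],[0,0,0,-0.4,0,0],[0,0,0,-0.4,0,0],[0,0,0,-0.4,0,0]]
  gripper: 0

```text
time: 14.1
tool_pos: [0.6286, -0.1668, 0.1624]
ee_rot: [[0.387, 0.848, 0.361], [-0.118, 0.434, -0.893], [-0.914, 0.304, 0.268]]
ft_force: [-0.3, 0.2, -0.9]
grip_width: 0.0488
```

>>> drive_tool:
  deltas:
    - [[0,0,0,0,0,0],[-1,0,0,0,0,0],[-2.2,0,0,0,0,0],[-3.6,0,0,0,0,0],[-5,0,0,0,0,0]]

```text
time: 14.6
tool_pos: [0.5797, -0.1514, 0.2777]
ee_rot: [[0.387, 0.848, 0.362], [-0.117, 0.434, -0.893], [-0.914, 0.304, 0.267]]
ft_force: [-0.7, -0.8, 0.6]
grip_width: 0.0844
```

>>> drive_tool:
  deltas:
    - [[-1,0,0,0,0,0],[-1.4,0,0,0,0,0],[-1.4,0,0,0,0,0],[-1.4,0,0,0,0,0]]

```text
time: 15.0
tool_pos: [0.5665, -0.148, 0.3075]
ee_rot: [[0.387, 0.849, 0.361], [-0.117, 0.434, -0.893], [-0.915, 0.303, 0.267]]
ft_force: [-0.3, -0.1, -0.9]
grip_width: 0.0869
```

```bash
python3 k.py
python3 - <<'E'
from h import *
s=arm.sense(); P=np.load("P2.npy"); P[5]=.8
for n in ("wrist","scene","top"):
  c=vision.read_camera(n); cv2.imwrite(f"pics/{n}9.png",c["image"][:,:,::-1])
  if n=="wrist":
    cv2.imwrite("pics/w9c.png",cv2.resize(c["image"][110:250,180:380,::-1],None,fx=4,fy=4,interpolation=cv2.INTER_CUBIC))
    for a in (.037,0,-.037): print(wproj(knob(P,a,.084),s))
  if n=="scene": cv2.imwrite("pics/scene9c.png",cv2.resize(c["image"][150:270,150:310,::-1],None,fx=5,fy=5,interpolation=cv2.INTER_CUBIC))
E
```

```text
t 15.0 pos [ 0.5665 -0.148   0.3075] q [ 1.06 -0.13 -0.82  1.83 -0.08  0.99  0.68] F [-0.3 -0.1 -0.9] M [ 0.17  0.31 -0.01] w 0.0869
tool psi [ 0.85   0.004 -0.002] Ft [ 0.7 -0.6 -0.3] Mt [ 0.04  0.27 -0.22]
off tool mm [-158.    -1.6   -0.9] board U,L,N [ -1.1  -0.3 158. ]
[281.45484334 239.78859743]
[279.61963149 202.10901043]
[277.66657565 162.34531042]
```

View pics/w9c.png

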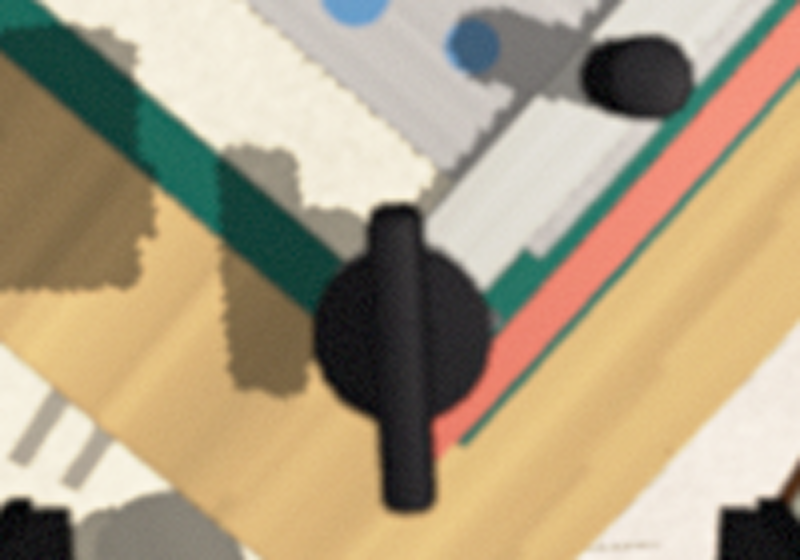

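View pics/scene9c.png

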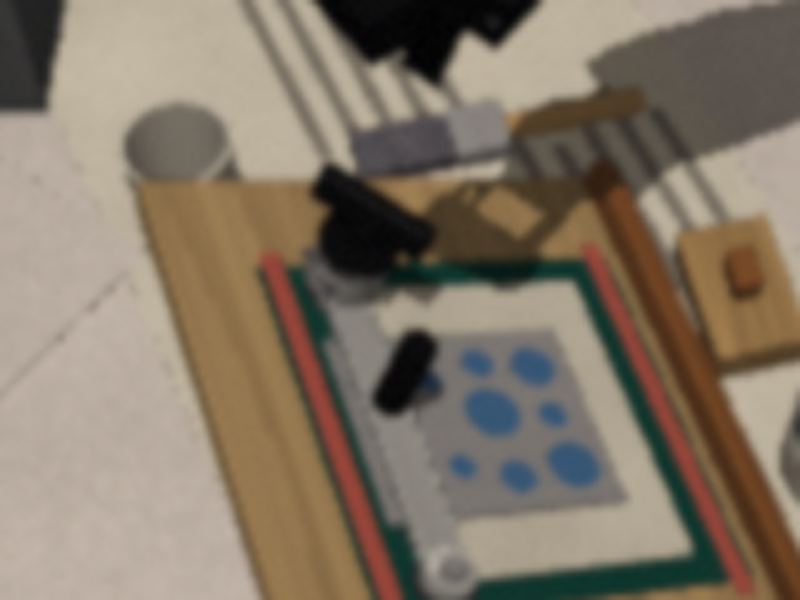

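View pics/top9.png

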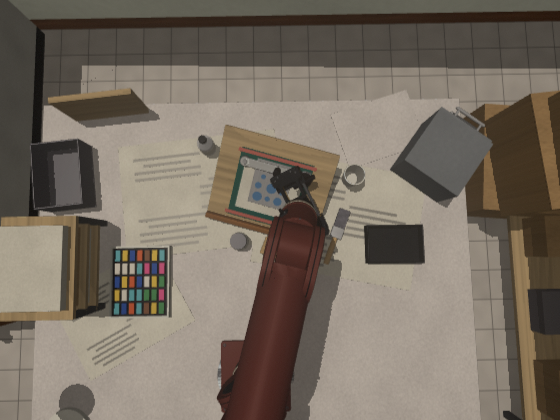

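Run:
```python
from workcell import job
print(job.close_job())
```

```text
the job is handed in; nothing more can be done
None
```

The stencil is clamped and the job is handed in at about 15 s of robot time; the hand-in gave no verdict.

- **Clamp bar:** I gripped its post and swung it up the board until it met its stop, with about 20 N at the grip. In the last pictures it lies parallel to the upper red strip, with its fork end under the knob.
- **Wing knob:** I gripped the wing and turned it back to about -0.77, past the click angle of -0.58. I then turned it forward until the wing stopped following the jaws. After release, the wrist picture puts it at about 0.80, which is its stop.
- **At the end:** the gripper was open, about 16 cm clear of the knob, with no contact force. The other things appeared to stand where they were, though the arm hid part of the area in the last top view.

**Not confirmed directly:**
- I never saw the sleeve drop. That the thread caught is inferred from the knob turning well past its off-thread block at about 0.4.
- The torque reading showed no sharp rise at the stop (about 0.2 N m). I judged tightness from the pictures.
- The jaws read 17 mm on a wing listed as 14 mm thick. I didn't find out why, but the wing turned with the jaws until its stop.

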